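Lay a covered coffee and a covered sugar bowl on their saucers

TASK

Lay the coffee service on the okey table, one piece after another: set the plain copper cup holder in the middle of the wide steel saucer, stand the white cup in the holder and put the domed lid with the round knob on the cup; after that set the two-handled copper sugar bowl in the middle of the small saucer and put the flat lid with the bar handle on it. Everything should sit upright and fully seated; do not drop any piece, leave the saucers flat on the marble, and leave the teapot, the tile rack and the sugar tongs where they are.

Things in the scene. Friction and masses are not known exactly. Their poses are not given: they have to be found in the camera images.
- wide_saucer: The larger of two loose round stainless steel saucers: 136 mm across the rim, 13 mm high, flat inner floor about 94 mm across, 4 mm above its underside; the rim wall slopes outwards. Origin: centre of the underside, z up.
- small_saucer: The smaller loose round stainless steel saucer: 104 mm across the rim, 13 mm high, flat inner floor about 76 mm across, 4 mm above its underside. Origin: centre of the underside, z up.
- holder: Cup holder: plain open copper vessel without handles, flaring slightly. 35 mm high, 60 mm across outside at the foot and 66 mm at the rim, wall 3 mm, inner floor 5 mm above the underside (inside 54 mm across at the floor, 60 mm at the rim). About 130 g. Stands upright at the start. Origin: centre of the underside, z up.
- cup: White ceramic coffee cup without a handle, open top, standing upright at the start. 70 mm high, outside 44 mm across at the foot, 52 mm at 20 mm height, 54 mm at the rim; wall 3 mm (mouth 48 mm). About 120 g. Standing in the holder, its underside is 5 mm above the holder's underside and it sticks out 40 mm above the holder's rim. Origin: centre of the underside, z up.
- domed_lid: The smaller copper lid, for the cup: domed, with an upright round knob. From below: locating plug 38 mm across and 6 mm high, flange 60 mm across from 6 to 9 mm height, dome rising to 18 mm, knob 16 mm across from 18 to 40 mm. About 70 g. It stands on its plug, knob up. Origin: centre of the underside of the plug, z up. Seated on the cup, the origin is 64 mm above the cup's.
- bowl: Sugar bowl: open straight-sided copper vessel with two small loop handles, standing upright at the start at any yaw. 40 mm high, outside 58 mm across at the foot and 64 mm from 12 mm height up to the rim; wall 3 mm (mouth 58 mm). The loops stick out on opposite sides along its +x and -x to 46 mm from the axis, 22 to 28 mm above the underside and 26 mm wide, so it is gripped across its y. About 150 g. Origin: centre of the underside, z up.
- flat_lid: The larger copper lid, for the sugar bowl: a flat disc with a straight upright bar as its handle. From below: locating plug 46 mm across and 6 mm high, disc 74 mm across from 6 to 10 mm height, bar 44 mm long (along its x), 12 mm thick (along its y), from 10 to 33 mm height. About 90 g. It stands on its plug, bar up, at any yaw. Origin: centre of the underside of the plug, z up. Seated on the bowl, the origin is 34 mm above the bowl's.
- teapot: Bystander: small copper teapot, body 92 mm across, 94 mm high over the knob; spout reaches 80 mm towards its +x, handle 74 mm towards its -x. Origin: centre of the underside.
- rack: Bystander: red plastic tile rack, 260 mm long (its x), 70 mm wide, about 62 mm high. Origin: centre of the underside.
- tongs: Bystander: brass sugar tongs lying flat, 117 mm long (its x), 33 mm wide, 7 mm high. Origin: middle of the underside.

How it is judged:
On the way, in this order (a step that is already met when the one before it is completed fails the run):
1. The cup holder stands in the middle of the wide saucer (horizontal distance between holder and wide_saucer below 0.012 m and z of holder in the frame of wide_saucer between 0.001 and 0.007 m and angle between holder's own z axis and vertical below 0.12 rad and contact force between the fingers and holder below 0.3 N and linear speed of holder below 0.03 m/s), for 0.2 s.
2. The cup stands in the holder (horizontal distance between cup and holder below 0.008 m and z of cup in the frame of holder between 0.002 and 0.008 m and angle between cup's own z axis and vertical below 0.12 rad and contact force between the fingers and cup below 0.3 N and linear speed of cup below 0.03 m/s), for 0.2 s.
3. The domed lid is seated on the cup (horizontal distance between domed_lid and cup below 0.008 m and z of domed_lid in the frame of cup between 0.061 and 0.067 m and angle between domed_lid's own z axis and vertical below 0.12 rad and contact force between the fingers and domed_lid below 0.3 N and linear speed of domed_lid below 0.03 m/s), for 0.2 s.
4. The sugar bowl stands in the middle of the small saucer (horizontal distance between bowl and small_saucer below 0.012 m and z of bowl in the frame of small_saucer between 0.001 and 0.007 m and angle between bowl's own z axis and vertical below 0.12 rad and contact force between the fingers and bowl below 0.3 N and linear speed of bowl below 0.03 m/s), for 0.2 s.
5. The flat lid is seated on the sugar bowl (horizontal distance between flat_lid and bowl below 0.01 m and z of flat_lid in the frame of bowl between 0.031 and 0.037 m and angle between flat_lid's own z axis and vertical below 0.12 rad and contact force between the fingers and flat_lid below 0.3 N and linear speed of flat_lid below 0.03 m/s), for 0.2 s.
At the end, for the whole second after the job is handed in: Wide saucer: holder (centred to 12 mm), cup in it (8), domed lid on it (8). Small saucer: bowl (12), flat lid on it (10). Seat heights within 3 mm, lean under 7 degrees, released, at rest; saucers flat on the marble; teapot, rack and tongs moved under 25 mm (horizontal distance between holder and wide_saucer below 0.012 m and z of holder in the frame of wide_saucer between 0.001 and 0.007 m and angle between each of holder, cup, domed_lid, bowl, flat_lid's own z axis and vertical below 0.12 rad and horizontal distance between cup and holder below 0.008 m and z of cup in the frame of holder between 0.002 and 0.008 m and horizontal distance between domed_lid and cup below 0.008 m and z of domed_lid in the frame of cup between 0.061 and 0.067 m and horizontal distance between bowl and small_saucer below 0.012 m and z of bowl in the frame of small_saucer between 0.001 and 0.007 m and horizontal distance between flat_lid and bowl below 0.01 m and z of flat_lid in the frame of bowl between 0.031 and 0.037 m and linear speed of each of holder, cup, domed_lid, bowl, flat_lid below 0.02 m/s and height (world z) of each of wide_saucer, small_saucer below 0.006 m and angle between each of wide_saucer, small_saucer's own z axis and vertical below 0.08 rad); the robot touches nothing.
It fails at once if The teapot, tile rack or sugar tongs are moved more than 25 mm (distance of any of teapot, rack, tongs from where it was at the start of the episode above 0.025 m).
It fails at once if A piece is dropped (falls free, touching nothing, at over 0.6 m/s: about 18 mm) ((linear speed of holder above 0.6 m/s and contact force between holder and anything else below 0.02 N) or (linear speed of cup above 0.6 m/s and contact force between cup and anything else below 0.02 N) or (linear speed of domed_lid above 0.6 m/s and contact force between domed_lid and anything else below 0.02 N) or (linear speed of bowl above 0.6 m/s and contact force between bowl and anything else below 0.02 N) or (linear speed of flat_lid above 0.6 m/s and contact force between flat_lid and anything else below 0.02 N)).
It also fails if it takes over 136 s, if anything falls off the work surface, if the arm or the gripper's body presses on something with over 40 N, if the wrist force passes 120 N, or if a joint passes its speed limit or range.

ROBOT

A 6-joint arm with a two-finger parallel gripper is mounted at the origin on the work surface. World frame = base frame: x ahead of the robot, y to its left, z up, the work surface at z = 0. Lengths are in m, angles in rad, forces in N, time in s.
With the tool pointing down it reaches from about 0.3 to 0.875 m from the base axis. Payload 6.4 kg.
Tool frame: the origin (TCP) lies between the finger pads; the fingertips stand ctrl.tip_extent ahead of it and the grasp point (between the pads) is the TCP (ctrl.tip_extent is the distance from the TCP to the fingertips, in m); z points along the fingers, y is the line along which they close (so a half turn about z gives the same grasp; the last joint's range is limited). The gripper opens to 85 mm and grips with 20 to 120 N. Pads are 22 mm wide; open, the fingers measure 114 mm over their backs; the gripper's body (76 mm by 85 mm) begins 54 mm behind the grasp point. The pads swing forward as they close: fully open they stand 13 mm farther back than shut.
Start: joints at [-1.417, 0.181, 1.607, -0, 1.354, -0.206], TCP at [0.202, -0.538, 0.25] pointing down, gripper open.
Joint ranges: [-2.99, 2.99], [-0.89, 2.07], [0.3, 2.58], [-1.14, 4.28], [0, 2.63], [-3.12, 3.12]. Speed limits (rad/s): [2.57, 2.57, 3.01, 3.14, 3.14, 3.14].

INTERFACE

Orientations are given as a unit quaternion [w, x, y, z].
In Python, from bench import ctrl gives the robot as it stands.
- The arm moves only by the tool send_rows, never from a script. Its arguments are lists of equal length, an entry for each row: "dr": the turn, a rotation vector about the tool's x, y, z in units of 6 degrees (1.0 is 6 degrees), a list of three; "xyz": the shift along the tool's x, y, z in cm, a list of three; "jaw": the opening in per cent of the stroke, from 0 (shut) to 100 (fully open). In form: {"dr": [[wx, wy, wz], ...], "xyz": [[dx, dy, dz], ...], "jaw": [jaw, ...]}. A call has exactly 8 rows; each row is the pose to reach, as a shift and turn from the pose commanded when the call began, along the tool's axes at that moment; what a row does not reach only later rows make up. A row lasts 1/8 s, in which the tool goes at most 62.5 mm and 10.7 degrees, less where a joint would pass 70% of its speed; a pose out of reach is approached as far as the arm can. A call with a gripper value outside its range is refused whole. The fingers move at their own pace and stop on an object; the grip force is fixed at half the most. Time passes only in rows, so rows that repeat a pose let the fingers close, or fill a call up. It gives the time, the measured TCP pose, the force, the opening and the grip force at its end, in the units of the state.
- ctrl.get_obs(): the state, without advancing time (a new reading comes with each control period).
- ctrl.camera(name): name is "scene" or "side" or "wrist"; returns the picture (480x640x3 uint8, red, green, blue); there is no depth.
- ctrl.calibration(name): a dict with "camera_matrix" (3x3 intrinsics, pixels), "world_from_camera" (4x4, takes a point from camera to world coordinates). Camera axes: x right, y up, looking along -z (the intrinsics and any distortion apply to the point x, -y, -z); pixel columns grow to the right and rows downward; lengths in m; the calibration is good to about 2 mm. A picture is of the moment at which its call begins: read the wrist's pose just before it. calibration takes no time and is no camera call; for the wrist camera it gives the pose at the moment of the call.
- ctrl.hand_in(): hands the job in; it is judged then, once.
The state is a dict: "time_s": time; "q": joint angles; "dq": joint speeds; "joint_efforts": joint torques, N m; "eef_pos": TCP position; "eef_rot": TCP orientation; "wrist_force": force on the tool from outside, world axes, zero at the start; "torque": the same for the moment, N m; "opening": opening from 0.0 (shut) to 1.0 (fully open); "grasp_force": force on a finger pad.
Only numpy, scipy, OpenCV 4.12 (cv2) and the standard library are available. Lean on these libraries where they do the work, as an engineer would, in place of code of your own. Each camera call takes 0.05 s, during which the arm holds its last target. There are 200 camera calls.

## Working session

There is one attempt and no reset: what is moved stays moved. The work goes in short steps, Python scripts to look and compute and a tool call to move; the robot and the scene stay as the last step left them, time stands still between calls to the robot, and variables do not carry over. Pictures are saved under pics/ and viewed, at most 17 in all, crops included, and the job is handed in when it is done.

Besides the shell and the picture viewer there is one more tool, called after ">>>" as name(argument=value, ...), one argument or row to a line, values as JSON. send_rows: Moves the arm, as the interface text tells. Its arguments: {"type":"object","properties":{"dr":{"type":"array","items":{"type":"array","items":{"type":"number"}}},"xyz":{"type":"array","items":{"type":"array","items":{"type":"number"}}},"jaw":{"type":"array","items":{"type":"number"}}},"required":["dr","xyz","jaw"]}

```bash
ls; mkdir -p pics; python3 - <<'E'
from bench import ctrl
import cv2,numpy as np
o=ctrl.get_obs();print(o, ctrl.tip_extent)
for n in ["scene","side","wrist"]:
    c=ctrl.calibration(n);print(n,c)
    cv2.imwrite(f"pics/{n}0.png",ctrl.camera(n)[:,:,::-1])
E
```

```text
pics
{'time_s': 0.0, 'q': array([-1.41732171e+00,  1.81513378e-01,  1.60802234e+00,  3.28577386e-05,
        1.35378966e+00, -2.06294742e-01]), 'dq': array([-1.40420495e-03, -1.54531668e-03,  2.19619375e-04, -2.77595028e-05,
        1.36728808e-04,  9.48623704e-04]), 'joint_efforts': array([-1.99325106e-03, -4.44871330e+01, -3.51339662e+01, -3.05153280e-04,
        8.98982427e-03,  6.51000491e-06]), 'eef_pos': array([ 0.20238074, -0.53765153,  0.24939275]), 'eef_rot': array([-8.65635839e-04,  9.83864598e-01,  1.78912552e-01,  3.89128914e-05]), 'wrist_force': array([ 1.3643994 , -0.38212179,  0.44667587]), 'torque': array([ 0.0019757 , -0.0019589 ,  0.01956157]), 'grasp_force': 0.0, 'opening': 0.9988681692133713} 0.019
scene {'camera_matrix': array([[480.37781333,   0.        , 319.62367996],
       [  0.        , 480.37781333, 235.68228354],
       [  0.        ,   0.        ,   1.        ]]), 'world_from_camera': array([[ 0.63561781, -0.50285293,  0.58577208,  1.4508035 ],
       [ 0.77199772,  0.41098088, -0.48488579, -0.75942304],
       [ 0.00308512,  0.76041676,  0.64942808,  1.
[... 264 characters left out ...]
camera': array([[-0.91873664,  0.19947996, -0.34077958,  0.19327322],
       [-0.39464557, -0.49300757,  0.77536986,  0.89539005],
       [-0.01333617,  0.84684785,  0.531668  ,  0.67468195],
       [ 0.        ,  0.        ,  0.        ,  1.        ]])}
wrist {'camera_matrix': array([[419.1535682 ,   0.        , 316.23707109],
       [  0.        , 419.1535682 , 237.05187852],
       [  0.        ,   0.        ,   1.        ]]), 'world_from_camera': array([[ 0.35301054,  0.90339652,  0.24343023,  0.26399998],
       [-0.9356139 ,  0.34173832,  0.08855252, -0.5137764 ],
       [-0.0031914 , -0.25901668,  0.96586758,  0.37335598],
       [ 0.        ,  0.        ,  0.        ,  1.        ]])}
```

View pics/scene0.png

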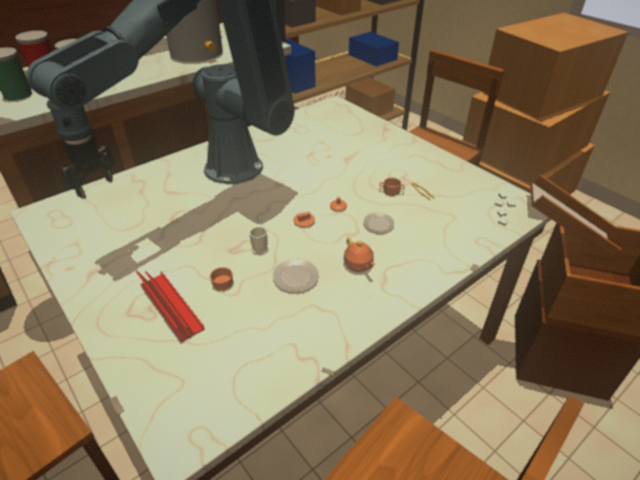

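View pics/side0.png

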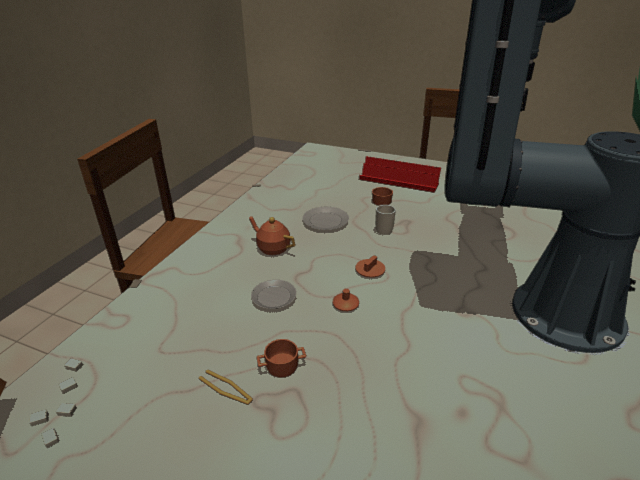

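Scene view: holder (221,279), cup (259,240), flat lid (304,219), domed lid (338,204), wide saucer (296,275), small saucer (379,222), bowl (392,186), teapot (358,256). The side view shows the same pieces at: holder (382,196), cup (385,220), flat lid (370,268), domed lid (346,300), wide saucer (326,219), small saucer (274,295), bowl (281,357).

```bash
cat > h.py <<'E'
from bench import ctrl
import cv2,numpy as np
from scipy.spatial.transform import Rotation as R
def ray(c,uv):
    K,T=c["camera_matrix"],c["world_from_camera"]
    d=np.linalg.inv(K)@[uv[0],uv[1],1.]; d=T[:3,:3]@(d*[1,-1,-1]); return T[:3,3],d
def plane(c,uv,z):
    o,d=ray(c,uv); return o+d*(z-o[2])/d[2]
def proj(c,P):
    K,T=c["camera_matrix"],c["world_from_camera"]
    p=T[:3,:3].T@(np.asarray(P,float)-T[:3,3]); q=K@(p*[1,-1,-1]); return q[:2]/q[2]
def pose():
    o=ctrl.get_obs(); return o["eef_pos"],R.from_quat(o["eef_rot"],scalar_first=True),o
def go(xyz,yaw_y=None):
    """tool shift (cm) and turn (6deg units) to reach xyz, tool straight down, tool y along yaw_y (deg, mod 180)"""
    p,r,o=pose()
    M=r.as_matrix()
    if yaw_y is None: yaw_y=np.degrees(np.arctan2(M[1,1],M[0,1]))
    best=None
    for k in (0,180):
        a=np.radians(yaw_y+k); y=np.array([np.cos(a),np.sin(a),0]); z=np.array([0,0,-1.])
        t=np.array([np.cross(y,z),y,z]).T
        dr=(r.inv()*R.from_matrix(t)).as_rotvec()
        if best is None or np.linalg.norm(dr)<np.linalg.norm(best): best=dr
    print("xyz cm",np.round(M.T@(np.asarray(xyz)-p)*100,2),"dr",np.round(np.degrees(best)/6,2),"q6",round(o["q"][5],2))
E
python3 - <<'E'
from h import *
S,D=ctrl.calibration("scene"),ctrl.calibration("side")
pts=dict(holder=((221,279),(382,196),.0175),cup=((259,240),(385,220),.035),flat=((304,219),(370,268),.01),dome=((338,205),(346,302),.01),wide=((296,275),(326,219),.01),small=((379,222),(274,295),.01),bowl=((392,187),(281,357),.02),pot=((358,257),(273,238),.04))
for k,(a,b,z) in pts.items():
    print(k,np.round(plane(S,a,z)[:2],3),np.round(plane(D,b,z)[:2],3))
E
```

```text
holder [ 0.516 -0.356] [ 0.516 -0.359]
cup [ 0.459 -0.184] [ 0.459 -0.189]
flat [0.44  0.008] [0.438 0.01 ]
dome [0.454 0.149] [0.449 0.152]
wide [ 0.634 -0.174] [ 0.629 -0.173]
small [0.612 0.193] [0.608 0.191]
bowl [0.506 0.364] [0.504 0.36 ]
pot [ 0.716 -0.002] [0.7   0.018]
```

View pics/wrist0.png

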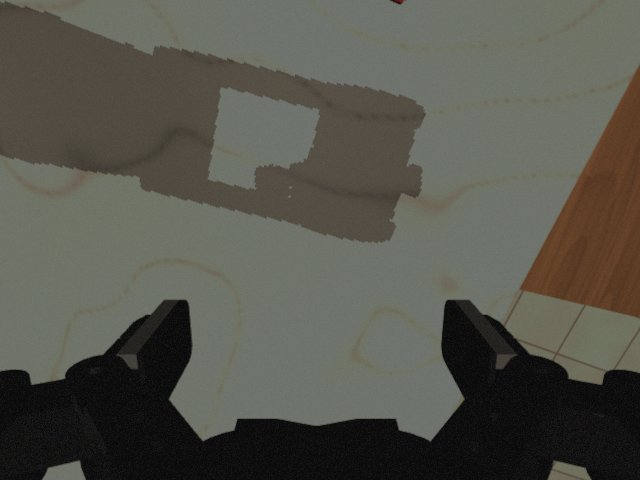

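>>> send_rows(
  dr=[
    [0,0,0],
    [0,0,0],
    [0,0,0],
    [0,0,0],
    [0,0,0],
    [0,0,0],
    [0,0,0],
    [0,0,0],
  ],
  xyz=[
    [5,-2,0],
    [11,-4.3,0],
    [17,-6.6,0],
    [23,-9,0],
    [29,-11.4,0],
    [35,-13.7,0],
    [37.3,-14.6,0],
    [37.3,-14.6,0],
  ],
  jaw=[100,100,100,100,100,100,100,100],
)

```text
time_s: 1.15
eef_pos: [0.5014, -0.2681, 0.2499]
eef_rot: [-0.0, 0.984, 0.181, -0.0]
wrist_force: [-0.3, 0.1, -0.3]
opening: 1.002
grasp_force: 0.0
```

```bash
cat >> h.py <<'E'
def snap(name,cam="wrist"):
    c=ctrl.calibration(cam); im=ctrl.camera(cam)[:,:,::-1].copy(); cv2.imwrite(f"pics/{name}.png",im); np.save(f"pics/{name}_T.npy",c,allow_pickle=True); return c,im
E
python3 - <<'E'
from h import *
c,im=snap("w1")
print(pose()[0])
for n,P in dict(holder=(.516,-.358,.035),cup=(.459,-.187,.07),wide=(.632,-.174,.013)).items(): print(n,proj(c,P))
E
```

```text
[ 0.50046442 -0.26934974  0.24985462]
holder [425.20218872 229.721641  ]
cup [196.60914835 230.85825506]
wide [265.01583313   5.17765397]
```

View pics/w1.png

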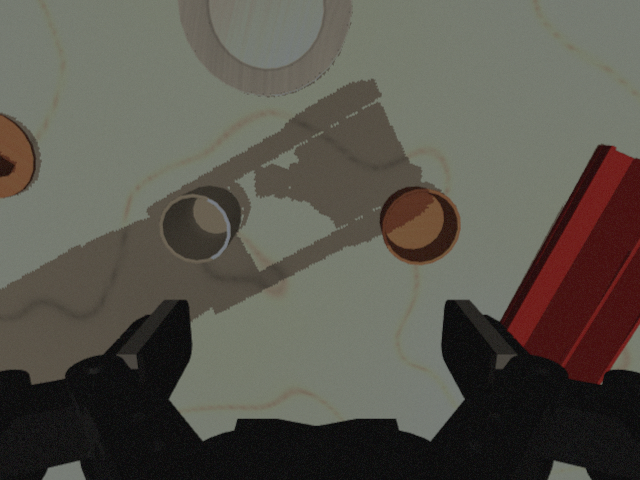

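Wrist view: holder rim centred at (421,226), cup rim at (196,228), wide saucer centred at about (265,10) with its top edge cut off, red rack at the right, clear of the grasp.

```bash
python3 - <<'E'
from h import *
c=ctrl.calibration("wrist")
h=plane(c,(421,226),.035);print("holder",h,"cup",plane(c,(196,228.5),.07),"wide",plane(c,(265.5,10.5),.013), "widebottom",plane(c,(268,97),.013))
go([h[0],h[1],.10])
E
```

```text
holder [ 0.51640998 -0.35473979  0.035     ] cup [ 0.45963538 -0.18728989  0.07      ] wide [ 0.62760361 -0.17711759  0.013     ] widebottom [ 0.56784053 -0.19986936  0.013     ]
xyz cm [-1.52  8.56 14.98] dr [-0.    0.01  0.  ] q6 0.51
```

>>> send_rows(
  dr=[
    [0,0,0],
    [0,0,0],
    [0,0,0],
    [0,0,0],
    [0,0,0],
    [0,0,0],
    [0,0,0],
    [0,0,0],
  ],
  xyz=[
    [-0.5,2.5,3],
    [-1,5,7],
    [-1.5,8.5,10],
    [-1.5,8.5,13],
    [-1.5,8.5,15],
    [-1.5,8.5,15],
    [-1.5,8.5,15],
    [-1.5,8.5,15],
  ],
  jaw=[100,100,100,100,100,100,100,100],
)

```text
time_s: 2.2
eef_pos: [0.5169, -0.3556, 0.102]
eef_rot: [0.001, 0.984, 0.179, 0.001]
wrist_force: [0.7, -0.8, 0.1]
opening: 0.998
grasp_force: 0.0
```

```bash
cat >> h.py <<'E'
def ell(im,lo,hi,box=None,close=9):
    """largest blob in HSV range: ellipse-fit centre of hull, bounding box, area"""
    m=cv2.inRange(cv2.cvtColor(im,cv2.COLOR_BGR2HSV),np.array(lo),np.array(hi))
    if box: b=np.zeros_like(m); x0,y0,x1,y1=box; b[y0:y1,x0:x1]=1; m=m*b
    m=cv2.morphologyEx(m,cv2.MORPH_CLOSE,np.ones((close,close),np.uint8))
    k=max(cv2.findContours(m,cv2.RETR_EXTERNAL,cv2.CHAIN_APPROX_NONE)[0],key=cv2.contourArea)
    h=cv2.convexHull(k); return cv2.fitEllipse(h),cv2.boundingRect(k),cv2.contourArea(k)
E
python3 - <<'E'
from h import *
c,im=snap("w2")
print(pose()[0]); e=ell(im,(0,90,40),(20,255,255),(100,100,540,440));print(e)
p=plane(c,e[0][0],.035);print(p);go([p[0],p[1],.026])
E
```

```text
[ 0.51678848 -0.35547376  0.10187491]
(((315.1915283203125, 262.4360046386719), (133.0513153076172, 134.548828125), 95.05928802490234), (248, 195, 136, 134), 13852.0)
[ 0.51853537 -0.35339071  0.035     ]
xyz cm [ 0.23 -0.15  7.59] dr [ 0.02 -0.01  0.  ] q6 0.42
```

View pics/w2.png

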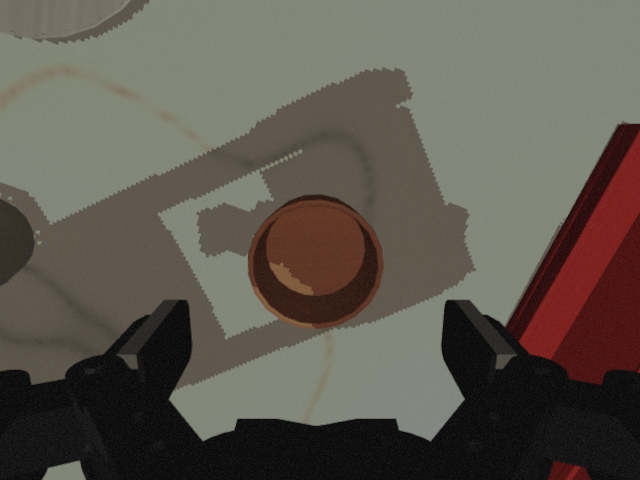

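Holder rim centred at (315,262), between the fingers. Descending and closing.

>>> send_rows(
  dr=[
    [0,0,0],
    [0,0,0],
    [0,0,0],
    [0,0,0],
    [0,0,0],
    [0,0,0],
    [0,0,0],
    [0,0,0],
  ],
  xyz=[
    [0.2,-0.1,2],
    [0.2,-0.1,4.5],
    [0.2,-0.1,6.5],
    [0.2,-0.1,7.5],
    [0.2,-0.1,7.5],
    [0.2,-0.1,7.5],
    [0.2,-0.1,7.5],
    [0.2,-0.1,7.5],
  ],
  jaw=[100,100,100,100,100,60,50,50],
)

```text
time_s: 3.25
eef_pos: [0.5185, -0.3543, 0.0271]
eef_rot: [0.001, 0.984, 0.179, 0.001]
wrist_force: [-0.7, 1.2, 6.2]
opening: 0.749
grasp_force: 65.6
```

>>> send_rows(
  dr=[
    [0,0,0],
    [0,0,0],
    [0,0,0],
    [0,0,0],
    [0,0,0],
    [0,0,0],
    [0,0,0],
    [0,0,0],
  ],
  xyz=[
    [0,0,0],
    [0,0,0],
    [0,0,0],
    [0,0,-1],
    [0,0,-3],
    [0,0,-6],
    [0,0,-8],
    [0,0,-8],
  ],
  jaw=[50,50,50,50,50,50,50,50],
)

```text
time_s: 4.25
eef_pos: [0.5188, -0.3546, 0.1081]
eef_rot: [0.002, 0.984, 0.179, 0.001]
wrist_force: [-0.3, 0.3, -2.0]
opening: 0.749
grasp_force: 66.1
```

```bash
python3 - <<'E'
from h import *
c,im=snap("w3")
print(pose()[0]); e=ell(im,(0,90,40),(20,255,255),(100,100,540,440));print(e)
go([.628,-.177,.25])
E
```

```text
[ 0.51797047 -0.35379809  0.10633765]
(((316.0075988769531, 336.7916259765625), (203.14161682128906, 210.1927490234375), 91.65364074707031), (212, 232, 209, 194), 31558.5)
xyz cm [ 16.54 -12.65 -14.38] dr [ 0.02 -0.01  0.  ] q6 0.42
```

View pics/w3.png

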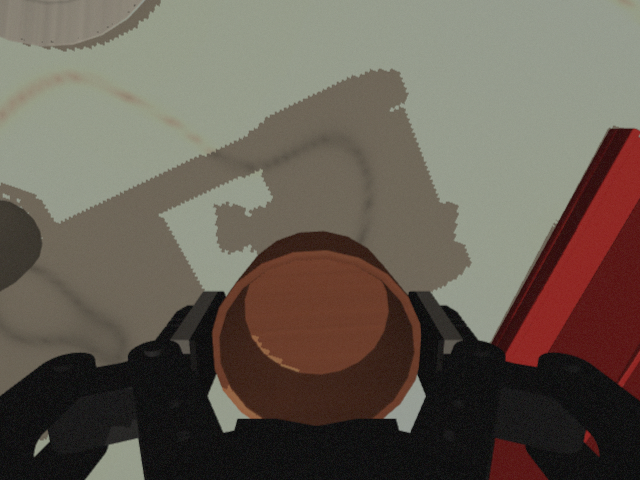

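>>> send_rows(
  dr=[
    [0,0,0],
    [0,0,0],
    [0,0,0],
    [0,0,0],
    [0,0,0],
    [0,0,0],
    [0,0,0],
    [0,0,0],
  ],
  xyz=[
    [0,0,-4],
    [1,-3,-8],
    [2.5,-7,-9.4],
    [4.5,-11,-9.4],
    [4.5,-12.7,-9.4],
    [4.5,-12.7,-9.4],
    [4.5,-12.7,-9.4],
    [4.5,-12.7,-9.4],
  ],
  jaw=[50,50,50,50,50,50,50,50],
)

```text
time_s: 5.3
eef_pos: [0.5149, -0.2199, 0.199]
eef_rot: [0.0, 0.984, 0.178, -0.0]
wrist_force: [-0.6, -0.3, -0.6]
opening: 0.744
grasp_force: 66.6
```

```bash
python3 - <<'E'
from h import *
c,im=snap("w4")
p,r,_=pose();print(p)
h=plane(c,(316,336.8),p[2]+.008); e=ell(im,(0,90,40),(20,255,255),(200,230,440,440));print(e[0])
print("holder rel tool",r.as_matrix().T@(plane(c,e[0][0],p[2]+.008)-p))
print("saucer px",proj(c,(.628,-.177,.013)))
hsv=cv2.cvtColor(im,cv2.COLOR_BGR2HSV)
u,v=map(int,proj(c,(.628,-.177,.013)))
print(hsv[v,u-130:u+140:10].tolist())
E
```

```text
[ 0.51492094 -0.21982386  0.19907066]
((316.45355224609375, 336.5737609863281), (204.379150390625, 209.91522216796875), 83.64649963378906)
holder rel tool [ 0.00349841 -0.00085026 -0.00800064]
saucer px [317.56779985  40.93522155]
[[38, 26, 147], [38, 28, 147], [39, 29, 150], [25, 33, 140], [18, 33, 131], [19, 34, 128], [20, 32, 119], [40, 20, 150], [45, 20, 153], [45, 20, 150], [42, 17, 149], [44, 22, 152], [53, 13, 152], [48, 20, 150], [45, 17, 148], [48, 17, 148], [55, 10, 149], [48, 17, 150], [48, 20, 150], [49, 19, 151], [20, 35, 131], [19, 31, 132], [17, 36, 134], [42, 29, 151], [40, 31, 149], [41, 29, 147], [41, 27, 152]]
```

View pics/w4.png

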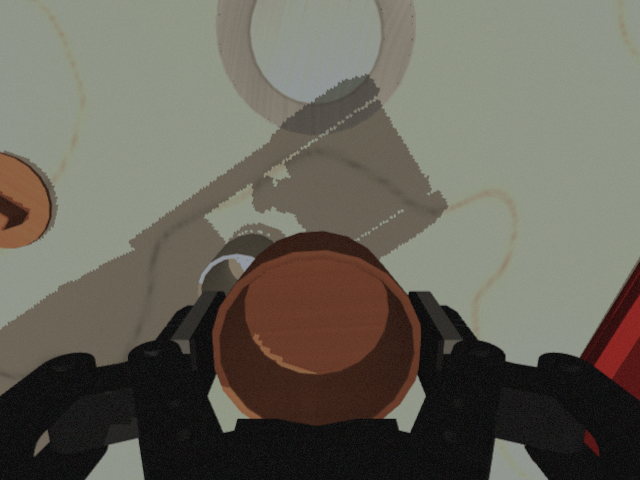

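Wide saucer: outer edge left 217, right 415, bottom 135; inner floor left 250, right 383, bottom 103. The held holder's near rim edge is at (317,251).

```bash
python3 - <<'E'
from h import *
c=ctrl.calibration("wrist"); p,r,_=pose(); M=r.as_matrix(); tx=M[:,0]
print("holder rel", M.T@(plane(c,(317,251),p[2]+.008)-.033*tx-p), M.T@(plane(c,(213,340),p[2]+.008)-p), M.T@(plane(c,(421,340),p[2]+.008)-p))
a=plane(c,(316,135),.013)+.068*tx; b=plane(c,(316.5,103),.004)+.047*tx; print(a,b)
for q,z in (((217,32),.013),((415,32),.013),((250,35),.004),((383,35),.004)): print(plane(c,q,z))
s=(a+b)/2; t=s.copy(); t[2]=.0315; print(M.T@(t-p)*100)
E
```

```text
holder rel [-0.00215269 -0.0008358  -0.00800581] [ 0.00229738 -0.03267273 -0.00799976] [ 0.00241785  0.03105334 -0.0080011 ]
[ 0.63310753 -0.17386443  0.01298716] [ 0.63448502 -0.17369487  0.00399112]
[ 0.60929263 -0.11116762  0.013     ]
[ 0.65636898 -0.23659847  0.013     ]
[ 0.61650169 -0.13083568  0.004     ]
[ 0.64909819 -0.21768356  0.004     ]
[12.75048012 -0.14145428 16.75466115]
```

>>> send_rows(
  dr=[
    [0,0,0],
    [0,0,0],
    [0,0,0],
    [0,0,0],
    [0,0,0],
    [0,0,0],
    [0,0,0],
    [0,0,0],
  ],
  xyz=[
    [4,0,0],
    [9,0,3],
    [12.8,-0.1,8],
    [12.8,-0.1,12],
    [12.8,-0.1,14],
    [12.8,-0.1,15],
    [12.8,-0.1,16],
    [12.8,-0.1,16],
  ],
  jaw=[50,50,50,50,50,50,50,50],
)

```text
time_s: 6.35
eef_pos: [0.6345, -0.1732, 0.0398]
eef_rot: [0.0, 0.984, 0.179, 0.0]
wrist_force: [-0.6, 0.4, -1.9]
opening: 0.747
grasp_force: 66.6
```

```bash
python3 - <<'E'
from h import *
p,r,_=pose();print(p); go([.634,-.174,.0313])
E
```

```text
[ 0.63454585 -0.17317065  0.03983539]
xyz cm [-0.08  0.06  0.85] dr [ 0. -0.  0.] q6 0.77
```

>>> send_rows(
  dr=[
    [0,0,0],
    [0,0,0],
    [0,0,0],
    [0,0,0],
    [0,0,0],
    [0,0,0],
    [0,0,0],
    [0,0,0],
  ],
  xyz=[
    [0,0,0.3],
    [0,0,0.6],
    [0,0,0.8],
    [0,0,0.85],
    [0,0,0.85],
    [0,0,0.85],
    [0,0,0.85],
    [0,0,0.85],
  ],
  jaw=[50,50,50,50,50,90,90,90],
)

```text
time_s: 7.35
eef_pos: [0.6345, -0.1727, 0.0307]
eef_rot: [0.0, 0.984, 0.179, 0.0]
wrist_force: [-0.3, 1.0, 0.9]
opening: 0.9
grasp_force: 0.0
```

>>> send_rows(
  dr=[
    [0,0,0],
    [0,0,0],
    [0,0,0],
    [0,0,0],
    [0,0,0],
    [0,0,0],
    [0,0,0],
    [0,0,0],
  ],
  xyz=[
    [0,0,0],
    [0,0,-2],
    [0,0,-5],
    [0,0,-9],
    [0,0,-12],
    [-3,0,-14],
    [-6,0,-14],
    [-6,0,-14],
  ],
  jaw=[90,95,100,100,100,100,100,100],
)

```text
time_s: 8.35
eef_pos: [0.5775, -0.1946, 0.1727]
eef_rot: [0.001, 0.984, 0.178, 0.001]
wrist_force: [0.6, -0.0, 0.2]
opening: 0.999
grasp_force: 0.0
```

```bash
python3 - <<'E'
from h import *
c,im=snap("w5")
p,r,_=pose();M=r.as_matrix();print(p)
e=ell(im,(0,90,40),(20,255,255),(200,0,440,440));print(e)
print("holder rim",plane(c,e[0][0],.039)); print(proj(c,(.633,-.174,.013)))
print("cup rim px",proj(c,(.4596,-.1873,.07)))
go([.46,-.187,.15])
E
```

```text
[ 0.57834738 -0.19429175  0.17244757]
(((315.05633544921875, 134.365966796875), (108.68309020996094, 111.98985290527344), 0.8849340677261353), (261, 79, 109, 112), 9396.0)
holder rim [ 0.63352483 -0.17162551  0.039     ]
[318.27314475 135.57968692]
cup rim px [241.28410944 410.69670222]
xyz cm [-10.83  -4.84   2.22] dr [ 0.01 -0.01  0.  ] q6 0.69
```

View pics/w5.png

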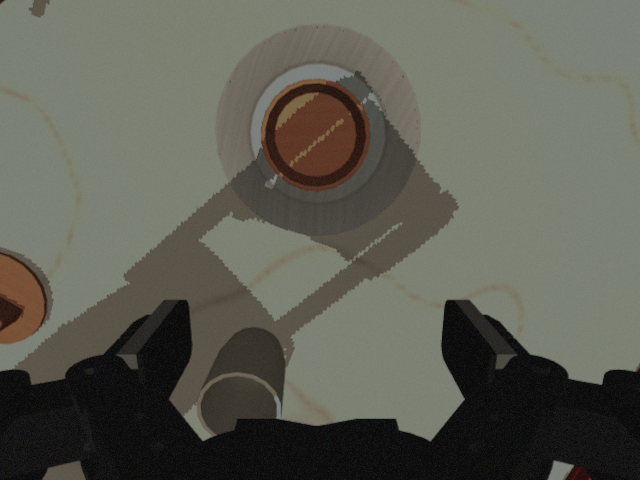

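Holder at (315,134) in the wide saucer centred at (318,130): within about 4 mm. The cup is at (240,405). Next the cup.

>>> send_rows(
  dr=[
    [0,0,0],
    [0,0,0],
    [0,0,0],
    [0,0,0],
    [0,0,0],
    [0,0,0],
    [0,0,0],
    [0,0,0],
  ],
  xyz=[
    [-4,-2,0],
    [-9,-4,1],
    [-10.8,-4.8,2],
    [-10.8,-4.8,2.2],
    [-10.8,-4.8,2.2],
    [-10.8,-4.8,2.2],
    [-10.8,-4.8,2.2],
    [-10.8,-4.8,2.2],
  ],
  jaw=[100,100,100,100,100,100,100,100],
)

```text
time_s: 9.4
eef_pos: [0.4606, -0.1869, 0.1489]
eef_rot: [0.0, 0.984, 0.179, 0.0]
wrist_force: [0.3, 0.9, 0.6]
opening: 0.996
grasp_force: 0.0
```

```bash
python3 - <<'E'
from h import *
c,im=snap("w6")
p,r,_=pose();M=r.as_matrix();print(p,proj(c,(.4596,-.1873,.07)))
cv2.imwrite("pics/w6c.png",cv2.resize(im[150:400,180:460],None,fx=2,fy=2))
E
```

```text
[ 0.46052043 -0.1869216   0.14882302] [318.4940692  261.36940648]
```

View pics/w6c.png

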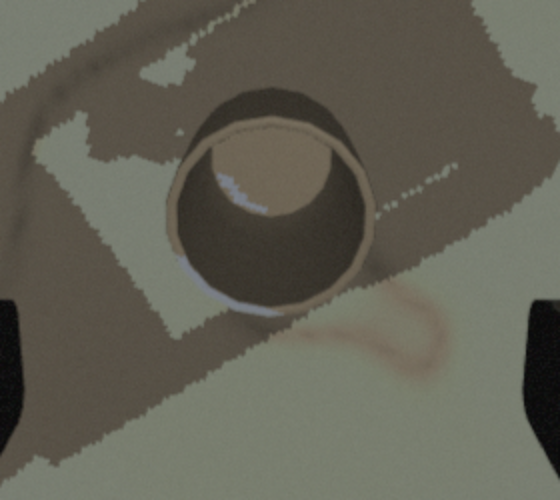

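Cup rim centre in the full image: (315.3,258).

```bash
python3 - <<'E'
from h import *
c=ctrl.calibration("wrist");u=plane(c,(315.3,258),.07);print(u);go([u[0],u[1],.055])
E
```

```text
[ 0.46059592 -0.18512263  0.07      ]
xyz cm [ 0.07 -0.17  9.38] dr [ 0. -0.  0.] q6 0.59
```

>>> send_rows(
  dr=[
    [0,0,0],
    [0,0,0],
    [0,0,0],
    [0,0,0],
    [0,0,0],
    [0,0,0],
    [0,0,0],
    [0,0,0],
  ],
  xyz=[
    [0.1,-0.1,3],
    [0.1,-0.1,6],
    [0.1,-0.1,8.5],
    [0.1,-0.1,9.4],
    [0.1,-0.1,9.4],
    [0.1,-0.1,9.4],
    [0.1,-0.1,9.4],
    [0.1,-0.1,9.4],
  ],
  jaw=[100,100,100,100,100,50,40,40],
)

```text
time_s: 10.45
eef_pos: [0.4616, -0.1861, 0.0562]
eef_rot: [0.001, 0.984, 0.179, 0.001]
wrist_force: [-1.5, 1.1, 6.4]
opening: 0.606
grasp_force: 62.4
```

>>> send_rows(
  dr=[
    [0,0,0],
    [0,0,0],
    [0,0,0],
    [0,0,0],
    [0,0,0],
    [0,0,0],
    [0,0,0],
    [0,0,0],
  ],
  xyz=[
    [0,0,0],
    [0,0,0],
    [0,0,0],
    [0,0,-1],
    [0,0,-4],
    [0,0,-8],
    [0,0,-10],
    [0,0,-10],
  ],
  jaw=[40,40,40,40,40,40,40,40],
)

```text
time_s: 11.45
eef_pos: [0.4621, -0.1864, 0.1571]
eef_rot: [0.002, 0.984, 0.179, 0.002]
wrist_force: [-1.0, 0.1, -1.4]
opening: 0.603
grasp_force: 63.0
```

```bash
python3 - <<'E'
from h import *
p,r,_=pose();print(p); go([.6335,-.172,.155])
E
```

```text
[ 0.46205896 -0.18641267  0.15708889]
xyz cm [16.55  4.69  0.27] dr [ 0.04 -0.03  0.  ] q6 0.59
```

>>> send_rows(
  dr=[
    [0,0,0],
    [0,0,0],
    [0,0,0],
    [0,0,0],
    [0,0,0],
    [0,0,0],
    [0,0,0],
    [0,0,0],
  ],
  xyz=[
    [5,1,0],
    [11,3,0],
    [16.6,4.7,0],
    [16.6,4.7,2],
    [16.6,4.7,4],
    [16.6,4.7,4.5],
    [16.6,4.7,4.5],
    [16.6,4.7,4.5],
  ],
  jaw=[40,40,40,40,40,40,40,40],
)

```text
time_s: 12.45
eef_pos: [0.633, -0.1717, 0.111]
eef_rot: [0.0, 0.984, 0.179, 0.001]
wrist_force: [-0.0, 0.5, -0.9]
opening: 0.6
grasp_force: 63.0
```

```bash
python3 - <<'E'
from h import *
p,r,o=pose();print(p,o["wrist_force"])
c,im=snap("s7","side")
D=ctrl.calibration("scene")
c2,im2=snap("c7","scene")
a,b=proj(c,(.634,-.172,.06)).astype(int); im=im[b-40:b+40,a-50:a+50]; 
d,e=proj(c2,(.634,-.172,.06)).astype(int); im2=im2[e-40:e+40,d-50:d+50]
print(a,b,d,e)
cv2.imwrite("pics/v7.png",cv2.resize(np.vstack([im,im2]),None,fx=3.7,fy=3.7,interpolation=cv2.INTER_CUBIC))
go([.6345,-.172,.0655])
E
```

```text
[ 0.63295565 -0.17171661  0.11095036] [-0.00157235  0.49209201 -0.9419015 ]
324 203 295 262
xyz cm [0.1  0.07 4.56] dr [ 0.01 -0.01  0.  ] q6 0.77
```

View pics/v7.png

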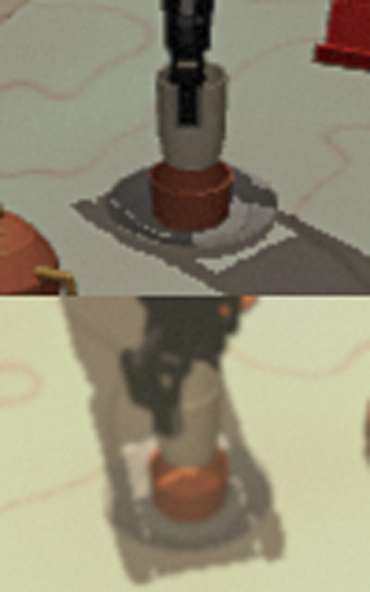

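The cup (centre x≈192) hangs centred over the holder (x≈191) in both views; lowering.

>>> send_rows(
  dr=[
    [0,0,0],
    [0,0,0],
    [0,0,0],
    [0,0,0],
    [0,0,0],
    [0,0,0],
    [0,0,0],
    [0,0,0],
  ],
  xyz=[
    [0.1,0,0.7],
    [0.1,0,1.4],
    [0.1,0,2.1],
    [0.1,0,2.8],
    [0.1,0,3.5],
    [0.1,0,4],
    [0.1,0,4.2],
    [0.1,0,4.2],
  ],
  jaw=[40,40,40,40,40,40,40,40],
)

```text
time_s: 13.55
eef_pos: [0.6338, -0.1708, 0.0678]
eef_rot: [0.0, 0.984, 0.179, -0.0]
wrist_force: [-1.0, 0.9, -1.0]
opening: 0.604
grasp_force: 63.0
```

>>> send_rows(
  dr=[
    [0,0,0],
    [0,0,0],
    [0,0,0],
    [0,0,0],
    [0,0,0],
    [0,0,0],
    [0,0,0],
    [0,0,0],
  ],
  xyz=[
    [0,0,0.15],
    [0,0,0.25],
    [0,0,0.25],
    [0,0,0.25],
    [0,0,0.25],
    [0,0,0.25],
    [0,0,0.25],
    [0,0,0.25],
  ],
  jaw=[40,40,40,40,85,85,85,85],
)

```text
time_s: 14.55
eef_pos: [0.6338, -0.1708, 0.0653]
eef_rot: [-0.0, 0.984, 0.179, 0.0]
wrist_force: [-0.7, 0.8, 0.4]
opening: 0.849
grasp_force: 0.0
```

>>> send_rows(
  dr=[
    [0,0,0],
    [0,0,0],
    [0,0,0],
    [0,0,0],
    [0,0,0],
    [0,0,0],
    [0,0,0],
    [0,0,0],
  ],
  xyz=[
    [0,0,-2],
    [0,0,-5],
    [0,0,-9],
    [-2,0,-12],
    [-6,0,-14],
    [-6,0,-14],
    [-6,0,-14],
    [-6,0,-14],
  ],
  jaw=[90,95,100,100,100,100,100,100],
)

```text
time_s: 15.55
eef_pos: [0.5779, -0.1915, 0.2049]
eef_rot: [-0.0, 0.984, 0.179, -0.0]
wrist_force: [0.4, -0.0, -0.6]
opening: 0.996
grasp_force: 0.0
```

```bash
python3 - <<'E'
from h import *
p,r,o=pose();print(p)
c,im=snap("w8")
cv2.imwrite("pics/w8c.png",im[0:300]); print(proj(c,(.634,-.172,.079)))
c2=ctrl.calibration("side"); print("dome",np.round(plane(c2,(346,304),.006),3))
go([.45,.09,.25])
E
```

```text
[ 0.57789613 -0.19150111  0.20485773]
[321.29893034 136.50329027]
dome [0.448 0.154 0.006]
xyz cm [ -2.04 -30.85  -4.51] dr [-0.01  0.01  0.  ] q6 0.7
```

View pics/w8c.png

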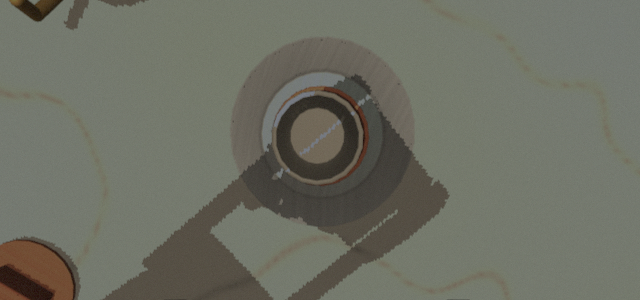

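Cup rim centred at (318,138), upright in the holder and concentric with it. Next the domed lid, measured by masks.

>>> send_rows(
  dr=[
    [0,0,0],
    [0,0,0],
    [0,0,0],
    [0,0,0],
    [0,0,0],
    [0,0,0],
    [0,0,0],
    [0,0,0],
  ],
  xyz=[
    [0,-5,0],
    [0,-11,0],
    [0,-17,0],
    [0,-23,0],
    [0,-29,0],
    [0,-35,1],
    [0,-36.4,4],
    [0,-36.4,5],
  ],
  jaw=[100,100,100,100,100,60,50,50],
)

```text
time_s: 16.6
eef_pos: [0.4477, 0.15, 0.1534]
eef_rot: [-0.0, 0.984, 0.181, -0.002]
wrist_force: [-0.4, -0.6, -0.1]
opening: 0.498
grasp_force: 0.0
```

```bash
python3 - <<'E'
from h import *
T=np.load("pics/w8_T.npy",allow_pickle=True).item()
print("cup",plane(T,(318,138.5),.079))
p,r,o=pose();print(p)
c,im=snap("w9")
e=ell(im,(0,90,40),(20,255,255),(150,50,490,420));print(e)
d=plane(c,e[0][0],.009);print("dome",d, "exp px diam",np.linalg.norm(proj(c,d+[.03,0,0])-proj(c,d-[.03,0,0])))
go([d[0],d[1],.041])
E
```

```text
cup [ 0.63227036 -0.17061132  0.079     ]
[0.44771213 0.15001165 0.15338991]
(((318.5472717285156, 220.31370544433594), (88.38330078125, 90.74272918701172), 89.18608093261719), (273, 176, 92, 89), 6174.0)
dome [0.45237853 0.15168504 0.009     ] exp px diam 89.64570121200286
xyz cm [ 0.55 -0.08 11.19] dr [-0.01  0.04  0.  ] q6 1.28
```

>>> send_rows(
  dr=[
    [0,0,0],
    [0,0,0],
    [0,0,0],
    [0,0,0],
    [0,0,0],
    [0,0,0],
    [0,0,0],
    [0,0,0],
  ],
  xyz=[
    [0.5,-0.1,3],
    [0.5,-0.1,6],
    [0.5,-0.1,8],
    [0.5,-0.1,10],
    [0.5,-0.1,10.8],
    [0.5,-0.1,10.8],
    [0.5,-0.1,10.8],
    [0.5,-0.1,10.8],
  ],
  jaw=[50,50,50,50,50,50,50,50],
)

```text
time_s: 17.65
eef_pos: [0.4544, 0.1514, 0.0481]
eef_rot: [0.0, 0.984, 0.179, 0.001]
wrist_force: [-0.2, -0.4, 0.5]
opening: 0.499
grasp_force: 0.0
```

```bash
python3 - <<'E'
from h import *
go([.4524,.1517,.0405])
E
```

```text
xyz cm [-0.18 -0.1   0.76] dr [ 0.   -0.01  0.  ] q6 1.28
```

>>> send_rows(
  dr=[
    [0,0,0],
    [0,0,0],
    [0,0,0],
    [0,0,0],
    [0,0,0],
    [0,0,0],
    [0,0,0],
    [0,0,0],
  ],
  xyz=[
    [-0.2,0,0.4],
    [-0.2,0,0.75],
    [-0.2,0,0.75],
    [-0.2,0,0.75],
    [-0.2,0,0.75],
    [-0.2,0,0.75],
    [-0.2,0,0.75],
    [-0.2,0,0.75],
  ],
  jaw=[50,50,50,10,0,0,0,0],
)

```text
time_s: 18.65
eef_pos: [0.4521, 0.1507, 0.04]
eef_rot: [0.0, 0.984, 0.179, 0.0]
wrist_force: [1.0, -0.5, 2.5]
opening: 0.157
grasp_force: 58.5
```

>>> send_rows(
  dr=[
    [0,0,0],
    [0,0,0],
    [0,0,0],
    [0,0,0],
    [0,0,0],
    [0,0,0],
    [0,0,0],
    [0,0,0],
  ],
  xyz=[
    [0,0,0],
    [0,0,0],
    [0,0,-1],
    [0,0,-4],
    [0,0,-8],
    [0,0,-12],
    [0,0,-14],
    [0,0,-14],
  ],
  jaw=[0,0,0,0,0,0,0,0],
)

```text
time_s: 19.65
eef_pos: [0.4529, 0.1509, 0.1817]
eef_rot: [0.0, 0.984, 0.179, 0.002]
wrist_force: [0.4, -0.8, -1.1]
opening: 0.161
grasp_force: 58.6
```

```bash
python3 - <<'E'
from h import *
p,r,o=pose();print(p);M=r.as_matrix()
c,im=snap("w10")
e=ell(im,(0,90,40),(20,255,255),(150,150,490,480));print(e)
d=plane(c,e[0][0],p[2]-.0405+.009);print("rel tool",M.T@(d-p))
go([.632,-.171,.18])
E
```

```text
[0.4528769  0.15089005 0.1816824 ]
(((316.3503112792969, 293.60003662109375), (141.1133270263672, 149.42230224609375), 88.01368713378906), (242, 223, 150, 142), 11232.0)
rel tool [ 0.00109016 -0.0010385   0.03150323]
xyz cm [5.520e+00 3.646e+01 3.000e-02] dr [ 0.   -0.01  0.  ] q6 1.28
```

>>> send_rows(
  dr=[
    [0,0,0],
    [0,0,0],
    [0,0,0],
    [0,0,0],
    [0,0,0],
    [0,0,0],
    [0,0,0],
    [0,0,0],
  ],
  xyz=[
    [0.8,5,0],
    [1.6,11,0],
    [2.5,17,0],
    [3.5,23,0],
    [4.5,29,0],
    [5.5,35,0],
    [5.5,36.5,0],
    [5.5,36.5,0],
  ],
  jaw=[0,0,0,0,0,0,0,0],
)

```text
time_s: 20.7
eef_pos: [0.6308, -0.1718, 0.1776]
eef_rot: [-0.001, 0.984, 0.178, -0.001]
wrist_force: [-0.3, 0.6, -1.5]
opening: 0.161
grasp_force: 58.8
```

>>> send_rows(
  dr=[
    [0,0,0],
    [0,0,0],
    [0,0,0],
    [0,0,0],
    [0,0,0],
    [0,0,0],
    [0,0,0],
    [0,0,0],
  ],
  xyz=[
    [0,0,1],
    [0,0,2.5],
    [0,0,4],
    [0,0,5],
    [0,0,5.5],
    [0,0,5.5],
    [0,0,5.5],
    [0,0,5.5],
  ],
  jaw=[0,0,0,0,0,0,0,0],
)

```text
time_s: 21.7
eef_pos: [0.6322, -0.1718, 0.1254]
eef_rot: [0.0, 0.984, 0.179, 0.0]
wrist_force: [0.5, -0.0, -1.0]
opening: 0.156
grasp_force: 58.8
```

```bash
python3 - <<'E'
from h import *
p,r,o=pose();print(p,o["grasp_force"])
c,im=snap("s11","side")
c2,im2=snap("c11","scene")
a,b=proj(c,(.634,-.172,.08)).astype(int); im=im[b-40:b+40,a-50:a+50]; 
d,e=proj(c2,(.634,-.172,.08)).astype(int); im2=im2[e-40:e+40,d-50:d+50]
cv2.imwrite("pics/v11.png",cv2.resize(np.vstack([im,im2]),None,fx=3.7,fy=3.7,interpolation=cv2.INTER_CUBIC))
go([.632,-.1715,.1133])
E
```

```text
[ 0.6322294  -0.17175157  0.1254495 ] 58.77806603908539
xyz cm [-0.   -0.02  1.19] dr [ 0. -0.  0.] q6 0.77
```

View pics/v11.png

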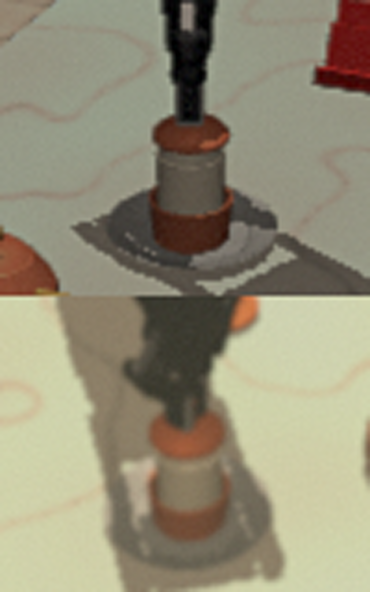

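The lid (side x≈191, scene x≈188) is centred over the cup (191, 189). Lowering and releasing.

>>> send_rows(
  dr=[
    [0,0,0],
    [0,0,0],
    [0,0,0],
    [0,0,0],
    [0,0,0],
    [0,0,0],
    [0,0,0],
    [0,0,0],
  ],
  xyz=[
    [0,0,0.3],
    [0,0,0.6],
    [0,0,0.9],
    [0,0,1.1],
    [0,0,1.2],
    [0,0,1.2],
    [0,0,1.2],
    [0,0,1.2],
  ],
  jaw=[0,0,0,0,0,0,0,0],
)

```text
time_s: 22.8
eef_pos: [0.632, -0.1715, 0.113]
eef_rot: [0.0, 0.984, 0.179, 0.0]
wrist_force: [-1.0, 1.0, 2.2]
opening: 0.159
grasp_force: 59.0
```

>>> send_rows(
  dr=[
    [0,0,0],
    [0,0,0],
    [0,0,0],
    [0,0,0],
    [0,0,0],
    [0,0,0],
    [0,0,0],
    [0,0,0],
  ],
  xyz=[
    [0,0,0],
    [0,0,0],
    [0,0,0],
    [0,0,0],
    [0,0,-0.5],
    [0,0,-2],
    [0,0,-6],
    [0,0,-8],
  ],
  jaw=[40,40,40,40,40,40,60,100],
)

```text
time_s: 23.8
eef_pos: [0.6332, -0.1721, 0.1965]
eef_rot: [0.001, 0.984, 0.179, 0.002]
wrist_force: [0.5, 0.1, -0.0]
opening: 0.796
grasp_force: 0.0
```

```bash
python3 - <<'E'
from h import *
p,r,o=pose();print(p)
go([.505,.362,.19])
for n in ("scene","side"):
    c,im=snap("b12"+n,n)
    u,v=proj(c,(.505,.362,.03)).astype(int); e=ell(im,(0,90,30),(22,255,255),(u-30,v-26,u+30,v+26),3); print(n,u,v,e)
    u,v=proj(c,(.505,.362,.03)).astype(int)
    if n=="side": cv2.imwrite("pics/bowl.png",cv2.resize(im[v-50:v+50,u-70:u+70],None,fx=5,fy=5,interpolation=cv2.INTER_CUBIC))
    for q in ((.632,-.171,.1),): print(proj(c,q))
E
```

```text
[ 0.63320071 -0.17210933  0.1965356 ]
xyz cm [  6.81 -54.51   0.49] dr [ 0.03 -0.03  0.  ] q6 0.77
scene 391 184 (((391.453369140625, 185.9164581298828), (17.410980224609375, 24.929025650024414), 99.67111206054688), (379, 177, 26, 19), 266.5)
[295.27779232 251.68436296]
side 279 353 (((281.3477478027344, 357.4068298339844), (36.84036636352539, 48.492515563964844), 78.56244659423828), (257, 339, 49, 38), 1181.0)
[324.73830685 191.20604063]
```

```bash
python3 - <<'E'
from h import *
c=ctrl.calibration("side")
a,b=plane(c,(260,362),.025),plane(c,(303,354),.025);print(a,b,np.degrees(np.arctan2(*(b-a)[1::-1])))
y=np.degrees(np.arctan2(*(b-a)[1::-1]))+90
print((a+b)/2)
go([.49,.34,.22],y)
M=pose()[1].as_matrix();print(M[:,:2])
E
```

```text
[0.53230424 0.39044577 0.025     ] [0.46662118 0.34169815 0.025     ] -143.41851434975757
[0.49946271 0.36607196 0.025     ]
xyz cm [  4.6  -53.    -2.55] dr [ 0.05 -0.04 -2.66] q6 0.77
[[ 0.93594921  0.35208295]
 [ 0.35210429 -0.93595633]
 [ 0.00465271  0.00483098]]
```

>>> send_rows(
  dr=[
    [0,0,0],
    [0,0,-0.5],
    [0,0,-1],
    [0,0,-1.5],
    [0,0,-2],
    [0,0,-2.7],
    [0,0,-2.7],
    [0,0,-2.7],
  ],
  xyz=[
    [-1,-6,-2.5],
    [-2,-12,-2.5],
    [-2,-18,-2.5],
    [-2,-24,-2.5],
    [0,-30,-2.5],
    [2,-36,-2.5],
    [3,-42,-2.5],
    [4,-48,-2.5],
  ],
  jaw=[100,100,100,100,100,100,100,100],
)

```text
time_s: 24.9
eef_pos: [0.4991, 0.2936, 0.2165]
eef_rot: [0.0, 0.949, 0.316, -0.001]
wrist_force: [1.4, 0.6, -0.1]
opening: 1.0
grasp_force: 0.0
```

```bash
python3 - <<'E'
from h import *
print(pose()[0]);go([.495,.358,.14],36.6+90)
E
```

```text
[0.49909619 0.29359736 0.21654192]
xyz cm [ 3.54 -5.4   7.65] dr [-0.    0.01  0.04] q6 1.26
```

>>> send_rows(
  dr=[
    [0,0,0],
    [0,0,0],
    [0,0,0],
    [0,0,0],
    [0,0,0],
    [0,0,0],
    [0,0,0],
    [0,0,0],
  ],
  xyz=[
    [1.5,-2.5,2],
    [3.5,-5.4,5],
    [3.5,-5.4,7.6],
    [3.5,-5.4,7.6],
    [3.5,-5.4,7.6],
    [3.5,-5.4,7.6],
    [3.5,-5.4,7.6],
    [3.5,-5.4,7.6],
  ],
  jaw=[100,100,100,100,100,100,100,100],
)

```text
time_s: 25.9
eef_pos: [0.4964, 0.356, 0.1425]
eef_rot: [-0.0, 0.949, 0.316, 0.001]
wrist_force: [-0.8, 1.0, -0.3]
opening: 0.998
grasp_force: 0.0
```

```bash
python3 - <<'E'
from h import *
p,r,o=pose();print(p)
c,im=snap("w13")
print(proj(c,(.505,.362,.04)),ell(im,(0,90,30),(20,255,255),(150,0,490,460)))
E
```

```text
[0.4963608  0.35597365 0.14250182]
[318.59057478 228.79359498] (((310.6129455566406, 219.28146362304688), (111.2208251953125, 158.69003295898438), 178.03387451171875), (254, 143, 115, 153), 11742.5)
```

View pics/w13.png

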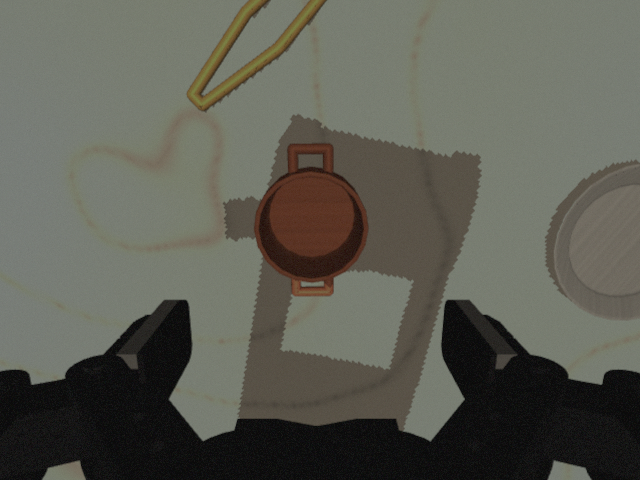

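Bowl rim centred at (312,225), loops vertical in the image at x 311–313, so the yaw is right. The tongs (200,100) are clear of the fingers.

```bash
python3 - <<'E'
from h import *
c=ctrl.calibration("wrist");u=plane(c,(312.5,225),.04);print(u);go([u[0],u[1],.033])
E
```

```text
[0.50459097 0.36602767 0.04      ]
xyz cm [ 1.27 -0.31 10.93] dr [ 0.   -0.01  0.  ] q6 1.36
```

>>> send_rows(
  dr=[
    [0,0,0],
    [0,0,0],
    [0,0,0],
    [0,0,0],
    [0,0,0],
    [0,0,0],
    [0,0,0],
    [0,0,0],
  ],
  xyz=[
    [1.2,-0.2,2],
    [1.2,-0.2,5],
    [1.2,-0.2,8],
    [1.2,-0.2,10],
    [1.2,-0.2,11.4],
    [1.2,-0.2,11.4],
    [1.2,-0.2,11.4],
    [1.2,-0.2,11.4],
  ],
  jaw=[100,100,100,100,100,100,60,50],
)

```text
time_s: 26.95
eef_pos: [0.5058, 0.3655, 0.0298]
eef_rot: [-0.0, 0.949, 0.316, 0.002]
wrist_force: [0.0, 0.4, 3.9]
opening: 0.74
grasp_force: 66.2
```

>>> send_rows(
  dr=[
    [0,0,0],
    [0,0,0],
    [0,0,0],
    [0,0,0],
    [0,0,0],
    [0,0,0],
    [0,0,0],
    [0,0,0],
  ],
  xyz=[
    [0,0,0],
    [0,0,0],
    [0,0,0],
    [0,0,-1],
    [0,0,-5],
    [0,0,-10],
    [0,0,-15],
    [0,0,-16],
  ],
  jaw=[50,50,50,50,50,50,50,50],
)

```text
time_s: 27.95
eef_pos: [0.5064, 0.3659, 0.193]
eef_rot: [-0.0, 0.949, 0.316, 0.004]
wrist_force: [0.5, 0.3, -2.0]
opening: 0.738
grasp_force: 66.3
```

```bash
python3 - <<'E'
from h import *
p,r,o=pose();print(p,o["grasp_force"])
M=r.as_matrix();go(np.array([.611,.192,.19])-.12*M[:,0])
print(proj(ctrl.calibration("side"),(.611,.192,.01)))
E
```

```text
[0.50640125 0.36585757 0.19298987] 66.28115728497505
xyz cm [-14.05  20.19   0.31] dr [ 0.02 -0.07  0.  ] q6 1.36
[272.81878015 294.87829962]
```

>>> send_rows(
  dr=[
    [0,0,0],
    [0,0,0],
    [0,0,0],
    [0,0,0],
    [0,0,0],
    [0,0,0],
    [0,0,0],
    [0,0,0],
  ],
  xyz=[
    [-4,5,0],
    [-7,10,0],
    [-10,15,0],
    [-14,20,0],
    [-14,20.2,0],
    [-14,20.2,0],
    [-14,20.2,0],
    [-14,20.2,0],
  ],
  jaw=[50,50,50,50,50,50,50,50],
)

```text
time_s: 28.95
eef_pos: [0.5131, 0.1205, 0.1876]
eef_rot: [-0.0, 0.948, 0.317, -0.0]
wrist_force: [-0.4, 0.3, -1.2]
opening: 0.735
grasp_force: 66.4
```

```bash
python3 - <<'E'
from h import *
p,r,o=pose();print(p);M=r.as_matrix()
c,im=snap("w14")
u,v=proj(c,(.611,.192,.013));print(u,v)
m=cv2.Canny(cv2.GaussianBlur(im,(5,5),0),20,50)
g=cv2.cvtColor(im,cv2.COLOR_BGR2GRAY)
cc=cv2.HoughCircles(cv2.medianBlur(g,5),cv2.HOUGH_GRADIENT,1,10,param1=40,param2=20,minRadius=45,maxRadius=100)
if cc is not None: print([x.round(0).tolist() for x in cc[0] if abs(x[0]-u)<30 and abs(x[1]-v)<40][:8])
cv2.imwrite("pics/w14c.png",im[:300])
e=[np.linalg.norm(proj(c,(.611+d,.192,.013))-proj(c,(.611,.192,.013))) for d in (.052,.038)];print(e)
E
```

```text
[0.51307885 0.1205357  0.18757897]
320.83728096948704 37.75662232640096
[[330.0, 34.0, 85.0], [314.0, 36.0, 83.0], [320.0, 44.0, 53.0], [302.0, 32.0, 95.0], [340.0, 32.0, 95.0], [300.0, 42.0, 76.0], [322.0, 28.0, 75.0]]
[np.float64(87.71222445978458), np.float64(63.395579560635724)]
```

View pics/w14c.png

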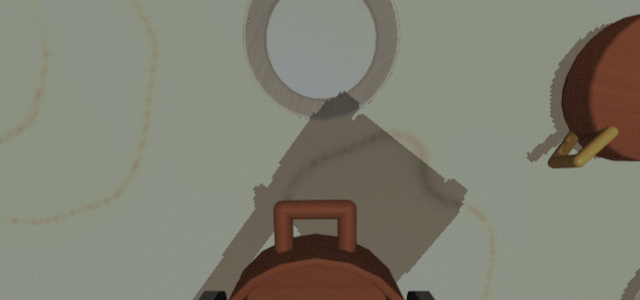

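Small saucer: outer edge left 245, right 398, bottom 119; inner floor 265–377, bottom 100. The teapot is well to the right (565+).

```bash
python3 - <<'E'
from h import *
c=ctrl.calibration("wrist"); p,r,_=pose(); M=r.as_matrix(); tx=M[:,0]
a=plane(c,(321.5,119),.013)+.052*tx; b=plane(c,(321,100),.004)+.038*tx; print(a,b)
s=(a+b)/2+.001*tx; s[2]=.042; go(s)
E
```

```text
[0.61216062 0.1918509  0.01299133] [0.61108051 0.19142877 0.00399366]
xyz cm [12.26  0.23 14.56] dr [-0.  0.  0.] q6 0.93
```

>>> send_rows(
  dr=[
    [0,0,0],
    [0,0,0],
    [0,0,0],
    [0,0,0],
    [0,0,0],
    [0,0,0],
    [0,0,0],
    [0,0,0],
  ],
  xyz=[
    [4,0.1,0],
    [9,0.2,3],
    [12.3,0.3,7],
    [12.3,0.3,11],
    [12.3,0.3,13.5],
    [12.3,0.3,14.5],
    [12.3,0.3,14.5],
    [12.3,0.3,14.5],
  ],
  jaw=[50,50,50,50,50,50,50,50],
)

```text
time_s: 30.0
eef_pos: [0.6147, 0.1908, 0.0445]
eef_rot: [0.0, 0.949, 0.316, 0.001]
wrist_force: [0.4, 0.7, -1.0]
opening: 0.738
grasp_force: 66.4
```

```bash
python3 - <<'E'
from h import *
p,r,o=pose();print(p,o["wrist_force"]);go([.612,.191,.033])
E
```

```text
[0.61474176 0.19080486 0.04445041] [ 0.40642301  0.71582456 -0.99956336]
xyz cm [-0.21 -0.18  1.14] dr [ 0.01 -0.02  0.  ] q6 1.04
```

Lower to about 0.034 and watch the force.

>>> send_rows(
  dr=[
    [0,0,0],
    [0,0,0],
    [0,0,0],
    [0,0,0],
    [0,0,0],
    [0,0,0],
    [0,0,0],
    [0,0,0],
  ],
  xyz=[
    [-0.1,0,0.3],
    [-0.1,0,0.6],
    [-0.1,0,0.8],
    [-0.1,0,0.9],
    [-0.1,0,0.95],
    [-0.1,0,0.95],
    [-0.1,0,0.95],
    [-0.1,0,0.95],
  ],
  jaw=[50,50,50,50,50,50,50,50],
)

```text
time_s: 31.0
eef_pos: [0.6128, 0.1899, 0.0337]
eef_rot: [0.0, 0.949, 0.316, -0.0]
wrist_force: [-3.6, -0.4, 6.3]
opening: 0.742
grasp_force: 66.9
```

>>> send_rows(
  dr=[
    [0,0,0],
    [0,0,0],
    [0,0,0],
    [0,0,0],
    [0,0,0],
    [0,0,0],
    [0,0,0],
    [0,0,0],
  ],
  xyz=[
    [0,0,0],
    [0,0,0],
    [0,0,0],
    [0,0,0],
    [0,0,-2],
    [0,0,-6],
    [-3,0,-11],
    [-6,0,-15],
  ],
  jaw=[92,92,92,92,95,100,100,100],
)

```text
time_s: 32.0
eef_pos: [0.5651, 0.1538, 0.1869]
eef_rot: [0.0, 0.949, 0.316, 0.002]
wrist_force: [1.0, -0.7, 1.2]
opening: 0.996
grasp_force: 0.0
```

```bash
python3 - <<'E'
from h import *
p,r,o=pose();print(p)
c,im=snap("w15")
print(proj(c,(.612,.191,.044)))
e=ell(im,(0,90,30),(20,255,255),(200,0,440,300));print(e, plane(c,e[0][0],.034))
hsv=cv2.cvtColor(im,cv2.COLOR_BGR2HSV)
m=(cv2.inRange(hsv,(0,90,30),(20,255,255))>0)
rows=[(y,np.flatnonzero(m[y,200:440])[[0,-1]]+200) for y in range(60,260,6) if m[y,200:440].any()]
print([(y,int(a[0]),int(a[1])) for y,a in rows])
from math import *
go([.439,.009,.15])
E
```

```text
[0.5650759  0.1537603  0.18694326]
[314.83997883 136.15663228]
(((315.6344909667969, 135.5653533935547), (98.26497650146484, 151.10194396972656), 179.8831787109375), (265, 64, 102, 145), 9851.0) [0.61240156 0.19070028 0.034     ]
[(66, 295, 334), (72, 295, 335), (78, 295, 335), (84, 295, 335), (90, 295, 335), (96, 285, 345), (102, 279, 351), (108, 274, 357), (114, 271, 360), (120, 268, 363), (126, 266, 364), (132, 266, 365), (138, 265, 366), (144, 266, 366), (150, 267, 364), (156, 268, 363), (162, 271, 360), (168, 274, 357), (174, 279, 352), (180, 285, 346), (186, 296, 335), (192, 297, 335), (198, 297, 335), (204, 298, 334)]
xyz cm [-18.73   3.9    4.12] dr [ 0.05 -0.06  0.  ] q6 0.99
```

>>> send_rows(
  dr=[
    [0,0,0],
    [0,0,0],
    [0,0,0],
    [0,0,0],
    [0,0,0],
    [0,0,0],
    [0,0,0],
    [0,0,0],
  ],
  xyz=[
    [-5,1,0],
    [-10,2,0],
    [-15,3,0],
    [-18.7,3.9,2],
    [-18.7,3.9,4],
    [-18.7,3.9,4],
    [-18.7,3.9,4],
    [-18.7,3.9,4],
  ],
  jaw=[100,100,100,100,100,60,50,50],
)

```text
time_s: 33.05
eef_pos: [0.4393, 0.0108, 0.1444]
eef_rot: [0.0, 0.949, 0.316, 0.001]
wrist_force: [0.1, 0.3, 0.3]
opening: 0.497
grasp_force: 0.0
```

```bash
python3 - <<'E'
from h import *
T=np.load("pics/w15_T.npy",allow_pickle=True).item(); print("bowl",plane(T,(315.5,139),.044),plane(T,(315.5,136.5),.029))
p,r,o=pose();print(p)
c,im=snap("w16")
e=ell(im,(0,90,30),(20,255,255),(190,60,450,420));print(e)
d=plane(c,e[0][0],.010);print("lid",d,"exp diam",np.linalg.norm(proj(c,d+[.037,0,0])-proj(c,d-[.037,0,0])))
x,y,w,h=e[1]; hsv=cv2.cvtColor(im,cv2.COLOR_BGR2HSV)[y:y+h:5,x:x+w:4]
for row in hsv[:,:,2]: print(" ".join("%3d"%v for v in row))
E
```

```text
bowl [0.61087299 0.18964361 0.044     ] [0.61178377 0.19035396 0.029     ]
[0.43934731 0.01084616 0.14439907]
(((320.80999755859375, 232.01576232910156), (111.71235656738281, 115.2179946899414), 90.08879852294922), (263, 177, 116, 111), 9927.0)
lid [0.44109455 0.00955353 0.01      ] exp diam 114.36455646390164
 96  98  98  99  98  99  98 100  96  99  98  89  77  85  84  85  82  83  84  97  98  97  98  97  99  97  97  96  99
 98  98 100  99  99  99  96  97  81 103 103 104  99  99 100 104 103 101 100 103  94  78  99  95  98  97  97  98 101
 98  99  99  99  99 101  73 102  99  98 103 102 106  96  98 100 104 101 102  98 102  99 103  83  96  98  97  98  99
 98  99  99  98  97 102  99 101  99 100 101 101 102 104  96 100 100 101 103 101 100 105 100 102 101  96  95  96  97
100  99  99  97 101 101 101  99  98  99 100  95 102  99 101  99 100 101 106 104 102 104 105 101 104 105  97  98  96
100  96  95 126 101  99 100 101 100  97 101 102 100 103 103 103  97  97 101 103 101 100 102 102 101 102 101  94  95
 98 101 125 124 100 101 101 102 105  99  48  48 100 102 104 103 104  99  99 100 102 104 104 
[... 1179 characters left out ...]
  93
136 137 129 126 125 126 125 126 126 126 127 127  94  98 101  89  90  94  99  97  99  81  96  97  94 101  96  96  93
136 135 134 134 126 125 126 127 125 126 126 124 123 125  97 101  96  92  95  95  96  91  95  98  98  98  94  96  92
133 136 134 135 132 126 126 127 126 126 126 125 126 126 128 121 118  99  88  91  92 102  95  95  95  95  98  95  95
128 127 133 133 135 137 127 126 125 126 126 126 126 127 126 125 128 129 128  99  95 101  99  96  97  95  96  98  94
137 133 132 133 134 130 134 135 128 126 125 126 126 125 124 125 126 126 125 125 121 108  96  96  96  96 118 100  95
137 137 136 136 136 135 135 133 137 136 136 129 127 126 131 126 127 129 133 135 133 135 135 109 133  97  93  98  94
```

```bash
python3 - <<'E'
from h import *
c=np.load("pics/w16_T.npy",allow_pickle=True).item(); im=cv2.imread("pics/w16.png")
v=cv2.cvtColor(im,cv2.COLOR_BGR2HSV)[:,:,2]; b=np.zeros_like(v); cv2.circle(b,(321,232),48,1,-1)
m=((v<62)&(b>0)).astype(np.uint8)
n,l,s,_=cv2.connectedComponentsWithStats(m); k=1+np.argmax(s[1:,4]); ys,xs=np.nonzero(l==k)
sel=xs-ys>85  # drop short-end part
ys,xs=ys[sel],xs[sel]
L=cv2.fitLine(np.float32(np.c_[xs,ys]),cv2.DIST_HUBER,0,.01,.01).ravel();print(L,len(xs),xs.min(),xs.max(),ys.min(),ys.max())
p1=plane(c,L[2:]-20*L[:2],.022);p2=plane(c,L[2:]+20*L[:2],.022);d=p2-p1
a=np.degrees(np.arctan2(d[1],d[0]));print("bar angle",a)
go([.4411,.0096,.06],a+90)
E
```

```text
[  0.6449054   0.7642624 325.34995   230.63239  ] 331 297 348 205 261
bar angle -103.58154065488998
xyz cm [0.07 0.21 8.42] dr [ 0.01 -0.01 -6.59] q6 0.68
```

>>> send_rows(
  dr=[
    [0,0,-1.5],
    [0,0,-3],
    [0,0,-4.5],
    [0,0,-6],
    [0,0,-6.7],
    [0,0,-6.7],
    [0,0,-6.7],
    [0,0,-6.7],
  ],
  xyz=[
    [0,0.2,0],
    [0,0.2,1],
    [0,0.2,3],
    [0,0.2,5],
    [0,0.2,7],
    [0,0.2,8],
    [0,0.2,8],
    [0,0.2,8],
  ],
  jaw=[50,50,50,50,50,50,50,50],
)

```text
time_s: 34.1
eef_pos: [0.4403, 0.009, 0.064]
eef_rot: [0.0, 0.783, 0.622, 0.0]
wrist_force: [-0.0, -0.4, 0.1]
opening: 0.499
grasp_force: 0.0
```

```bash
python3 - <<'E'
from h import *
p,r,o=pose();print(p);c,im=snap("w17")
u=proj(c,(.4411,.0096,.033)).astype(int);print(u)
v=cv2.cvtColor(im,cv2.COLOR_BGR2HSV)[:,:,2]
for y in range(u[1]-70,u[1]+71,14): print(y," ".join("%3d"%t for t in v[y,u[0]-70:u[0]+71:5]))
go([.4411,.0096,.033])
E
```

```text
[0.44030502 0.00896953 0.06401162]
[317 296]
226 148 122 139 138 139 140 139 139 109 113 111 105 112 112 106 110 108 110 109 114 114 109 109 113 111 113  99 107 107
240 138 137 142 140 140 137 106 109 111 114 112  99  50  52  56  55  52 109 107 112 114 107 110 110 112 117 111 111  95
254 138 131 138 106 106 111 108 110 112 112 114  68 104 101 108 106 103  78 112 111 113 106 106 107 110 112 112 113 112
268 106 103 107 106 109 108 107 107 111 111 110  64 103 103 106 106 103  93 112 114 114 105 107 108 112 112 109 112 108
282 108 104 106 104 108 104 106 107 112 111 113  71 100 102 109 104  98 109 107 110 111 104 108 108 111 109 109 111 109
296  18  17  61 102 109 109 106 107 110 111 108  81 102 100 104 103  94 107 112 109 107 105 108 108 111 107  15  17  47
310  14  22  46 137 140 106 106 107 110 111 108  84 102 100 105 103  90 107 108 110 104 103 108 109 107 106  16  19  19
324  23  13  20 140 138 136 105 103 109 111 108  86  99 100 105 102  91 106 112 107 103 108 107 107 107 106  14  21  18
338  14  15  32 148 150 136 138 138 106 109 105  88 102  98 103 100  84 106 108 107 104 103 103 105 105 103  10  12  10
352  18  15 149 147 146 148 147 148 107 103 103 106 108 102 103 107 106 107 104 103 105 106 101 108 106 108  93  11  16
366  15 106 104 109 104 105 105 106 105 105 106 103 105 106 104 108 106 102 103 104 103 102 104 105 102 104 104  36  13
xyz cm [0.08 0.05 3.11] dr [ 0.01  0.   -0.  ] q6 -0.02
```

>>> send_rows(
  dr=[
    [0,0,0],
    [0,0,0],
    [0,0,0],
    [0,0,0],
    [0,0,0],
    [0,0,0],
    [0,0,0],
    [0,0,0],
  ],
  xyz=[
    [0.1,0,1],
    [0.1,0,2],
    [0.1,0,2.8],
    [0.1,0,3.1],
    [0.1,0,3.1],
    [0.1,0,3.1],
    [0.1,0,3.1],
    [0.1,0,3.1],
  ],
  jaw=[50,50,50,50,50,20,0,0],
)

```text
time_s: 35.15
eef_pos: [0.4403, 0.0099, 0.0327]
eef_rot: [0.0, 0.783, 0.623, 0.0]
wrist_force: [-0.1, 0.7, 3.4]
opening: 0.127
grasp_force: 59.9
```

>>> send_rows(
  dr=[
    [0,0,0],
    [0,0,0],
    [0,0,0],
    [0,0,0],
    [0,0,0],
    [0,0,0],
    [0,0,0],
    [0,0,0],
  ],
  xyz=[
    [0,0,0],
    [0,0,0],
    [0,0,0],
    [0,0,0],
    [0,0,-1],
    [0,0,-4],
    [0,0,-8],
    [0,0,-10],
  ],
  jaw=[0,0,0,0,0,0,0,0],
)

```text
time_s: 36.15
eef_pos: [0.4405, 0.01, 0.1345]
eef_rot: [0.001, 0.783, 0.623, 0.001]
wrist_force: [0.4, 0.9, -1.0]
opening: 0.123
grasp_force: 59.4
```

```bash
python3 - <<'E'
from h import *
p,r,o=pose();print(p,o["opening"],o["grasp_force"]);M=r.as_matrix();c,im=snap("w18")
e=ell(im,(0,90,30),(20,255,255),(150,120,490,480));print(e);d=plane(c,e[0][0],p[2]-.033+.01);print("rel",M.T@(d-p))
go([.6115,.1903,.14])
E
```

```text
[0.44049728 0.00995078 0.13452887] 0.12321739656310544 59.39399600028992
(((316.2015075683594, 305.0856628417969), (181.95205688476562, 192.5883331298828), 90.65635681152344), (220, 214, 194, 183), 17857.5)
rel [ 6.48986736e-04 -6.78707499e-06  2.30000483e-02]
xyz cm [21.41 12.5  -0.3 ] dr [ 0.05  0.   -0.  ] q6 -0.02
```

>>> send_rows(
  dr=[
    [0,0,0],
    [0,0,0],
    [0,0,0],
    [0,0,0],
    [0,0,0],
    [0,0,0],
    [0,0,0],
    [0,0,0],
  ],
  xyz=[
    [4,2.3,-0.5],
    [9,5.2,-0.5],
    [14,8.1,-0.5],
    [19,11,-0.5],
    [21.4,12.5,-0.5],
    [21.4,12.5,1],
    [21.4,12.5,3],
    [21.4,12.5,4],
  ],
  jaw=[0,0,0,0,0,0,0,0],
)

```text
time_s: 37.2
eef_pos: [0.6074, 0.1894, 0.0893]
eef_rot: [-0.001, 0.783, 0.622, -0.002]
wrist_force: [0.4, -0.7, -0.8]
opening: 0.123
grasp_force: 59.4
```

```bash
python3 - <<'E'
from h import *
c=ctrl.calibration("side");im=ctrl.camera("side")[:,:,::-1].copy();p,_,_=pose();print(p)
u=proj(c,(.6115,.1903,.04)).astype(int);print(u)
m=cv2.inRange(cv2.cvtColor(im,cv2.COLOR_BGR2HSV),(0,90,30),(22,255,255))
for y in range(u[1]-40,u[1]+30,4):
    q=np.flatnonzero(m[y,u[0]-40:u[0]+40])
    if len(q): print(y,q[0]+u[0]-40,q[-1]+u[0]-40,(q[0]+q[-1])/2+u[0]-40)
print(proj(c,p-[0,0,.033]),proj(c,(.6115,.1903,.044)))
go([.6115,.1903,.0712])
E
```

```text
[0.60719055 0.18934539 0.08862319]
[272 283]
243 257 259 258.0
247 258 283 270.5
251 282 283 282.5
267 268 286 277.0
271 260 290 275.0
275 258 290 274.0
279 259 288 273.5
283 259 293 276.0
287 253 293 273.0
291 254 287 270.5
295 261 286 273.5
299 263 284 273.5
303 269 277 273.0
[273.60331757 278.5859807 ] [272.01717472 282.52948979]
xyz cm [0.19 0.41 1.74] dr [-0.05  0.02  0.  ] q6 0.34
```

>>> send_rows(
  dr=[
    [0,0,0],
    [0,0,0],
    [0,0,0],
    [0,0,0],
    [0,0,0],
    [0,0,0],
    [0,0,0],
    [0,0,0],
  ],
  xyz=[
    [0,0,0],
    [0,0,0],
    [0,0,0],
    [0,0,0.4],
    [0,0,0.8],
    [0,0,1],
    [0,0,1],
    [0,0,1],
  ],
  jaw=[0,0,0,0,0,0,0,0],
)

```text
time_s: 38.25
eef_pos: [0.6098, 0.1905, 0.0823]
eef_rot: [-0.0, 0.783, 0.623, 0.0]
wrist_force: [-0.7, -0.1, -0.3]
opening: 0.123
grasp_force: 59.4
```

```bash
python3 - <<'E'
from h import *
print(pose()[0],pose()[2]["wrist_force"]);go([.6115,.1903,.0709])
E
```

```text
[0.60978128 0.19053493 0.08229326] [-0.74338974 -0.10387545 -0.28101899]
xyz cm [0.02 0.17 1.14] dr [-0. -0. -0.] q6 0.34
```

>>> send_rows(
  dr=[
    [0,0,0],
    [0,0,0],
    [0,0,0],
    [0,0,0],
    [0,0,0],
    [0,0,0],
    [0,0,0],
    [0,0,0],
  ],
  xyz=[
    [0,0.1,0.2],
    [0,0.1,0.5],
    [0,0.1,0.8],
    [0,0.1,1],
    [0,0.1,1.1],
    [0,0.1,1.15],
    [0,0.1,1.15],
    [0,0.1,1.15],
  ],
  jaw=[0,0,0,0,0,0,0,0],
)

```text
time_s: 39.25
eef_pos: [0.6108, 0.1903, 0.0709]
eef_rot: [0.0, 0.783, 0.623, 0.0]
wrist_force: [0.2, 0.0, 0.7]
opening: 0.125
grasp_force: 59.5
```

Right at the seating height with a light contact; release, retreat and check.

>>> send_rows(
  dr=[
    [0,0,0],
    [0,0,0],
    [0,0,0],
    [0,0,0],
    [0,0,0],
    [0,0,0],
    [0,0,0],
    [0,0,0],
  ],
  xyz=[
    [0,0,0],
    [0,0,0],
    [0,0,0],
    [0,0,0],
    [0,0,-0.5],
    [0,0,-2],
    [0,0,-6],
    [0,0,-11],
  ],
  jaw=[40,40,40,40,40,40,40,40],
)

```text
time_s: 40.25
eef_pos: [0.6101, 0.1902, 0.182]
eef_rot: [-0.0, 0.783, 0.623, -0.001]
wrist_force: [-0.1, 0.1, 0.4]
opening: 0.393
grasp_force: 0.0
```

>>> send_rows(
  dr=[
    [0,0,0],
    [0,0,0],
    [0,0,0],
    [0,0,0],
    [0,0,0],
    [0,0,0],
    [0,0,0],
    [0,0,0],
  ],
  xyz=[
    [-4,0,-2],
    [-9,0,-4],
    [-14,0,-4],
    [-14,0,-4],
    [-14,0,-4],
    [-14,0,-4],
    [-14,0,-4],
    [-14,0,-4],
  ],
  jaw=[40,40,40,40,40,40,40,40],
)

```text
time_s: 41.25
eef_pos: [0.5792, 0.0546, 0.2206]
eef_rot: [-0.0, 0.782, 0.623, -0.0]
wrist_force: [-0.9, -0.4, 0.1]
opening: 0.401
grasp_force: 0.0
```

```bash
python3 - <<'E'
from h import *
c,a=snap("s20","side"); c2,b=snap("c20","scene")
def crop(c,im,P,s): 
    u,v=proj(c,P).astype(int); return cv2.resize(im[v-s:v+s,u-s:u+s],(300,300),interpolation=cv2.INTER_CUBIC)
A,B=(.633,-.172,.05),(.6115,.1905,.03)
cv2.imwrite("pics/fin.png",np.vstack([np.hstack([crop(c,a,A,45),crop(c,a,B,45)]),np.hstack([crop(c2,b,A,40),crop(c2,b,B,35)])]))
w,im=snap("w20");print(pose()[0])
E
```

```text
[0.57925589 0.05411522 0.22065174]
```

View pics/fin.png

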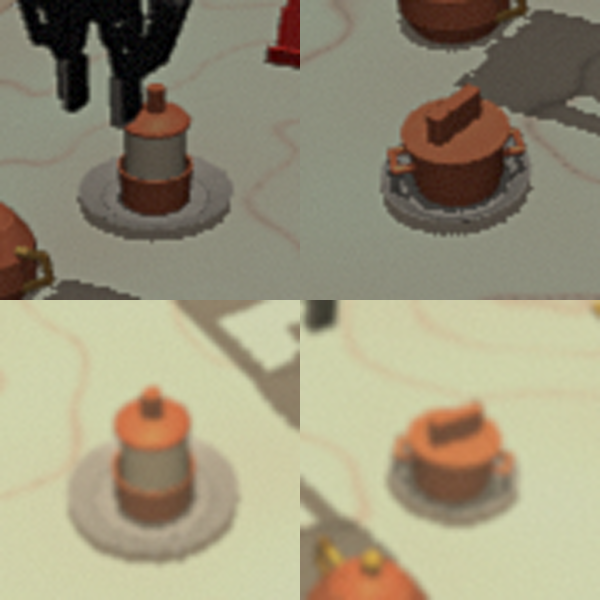

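Both stacks stand upright and centred with their lids seated: the cup stack is at (155,150) and the bowl at (455,150) in the side crops. Handing in.

```bash
python3 -c "
from bench import ctrl
print(ctrl.hand_in())"
```

```text
the job is handed in; nothing more can be done
None
```

The coffee service is laid and the job is handed in at about 41 s; in the last pictures both stacks stand upright, centred on their saucers, with their lids seated, but the hand-in returned no verdict.

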